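# Fit the crank on the spice mill and lock it with the pin

## Task

Put the crank back on the spice mill: turn it until its teeth mesh with those of the spindle, and push it fully home on the mill. Then swing the crank until the hole in its arm stands over the hole in the mill's lug, and lock it by putting the long pin from the rack fully down through both holes. Leave the short pin in the rack and do not shove or knock over the jars, bottles and mug standing around.

Things in the scene. Friction and masses are not known exactly. Their poses are not given: they have to be found in the camera images.
- crank_grip (a point): Loose crank, standing on its round steel hub (60 mm across, 44 tall). Point: on the hub's axis, 65 mm above its underside, in the middle of an upright dark wooden grip bar (44 mm long along the arm, 16 thick across it, 44 to 80 mm above the underside). z up; the arm runs along -x. 0.38 kg. The hub is open below: pocket 46 mm across, 36 deep, with six inward teeth: see crank.
- crank_hole (a point): The hole (15 mm across, 10 mm deep, upright) through the crank's arm, 72 mm from the hub's axis; the point is the centre of its upper mouth, 36 mm above the hub's underside; axes as the crank's.
- spindle_top (a point): Nose tip of the mill's upright steel spindle, 34 mm above the seat face; z up. Nose 14 mm across at the tip, 24 below. Six outward teeth (7 mm wide, 39 across tips, flat chamfered tops 23.5 above the seat): one along this x, the others every 60 degrees. Meshes when the crank's x is a multiple of 60 degrees from this x (play 6 degrees, 2.5 mm). Turns either way, stiffly (0.12 N m), and stays.
- mill_seat (a point): Fixed aluminium spice mill: round foot 130 mm across, drum 100 across. Point: centre of the flat seat face round the spindle's foot, 80 mm above the range's top; the hub's underside rests on this face when home. z up; the mill's lug lies along this frame's -x.
- lug_hole (a point): Fixed lug (40 x 40 mm, 14 thick) on the mill with an upright through hole 16 mm across. Point: centre of the hole's upper mouth, 72 mm from the spindle's axis, 102 mm above the range's top. With the crank home its arm passes 4 mm above the lug. Axes as the mill's.
- long_pin_grip (a point): Loose long steel pin, standing in one of the rack's holes. Point: middle of its round upper grip (16 mm across, 40 tall), on the axis, 83 mm above the tip and 28 above the underside of the collar (27 mm across, 5 thick); z up the pin. When home, the collar lies on the crank's arm.
- short_pin_grip (a point): A spare pin like the long one but with a shank of only 30 mm; its collar lies on the rack's top. It stands in the other hole of the rack and stays there. The point is the middle of its grip, 28 mm above the collar's underside.
- rack: The fixed wooden rack, 108 mm (its x) by 56 mm (its y) and 40 mm tall, with two upright through holes 16 mm across at 27 mm either side of the centre along its x. The origin is the centre of its underside.
- low_jar: Bystander: squat spice jar, 40 mm across, 71 mm tall; origin at the centre of its underside.
- small_jar: Bystander: slim spice jar, 34 mm across, 89 mm tall; origin at the centre of its underside.
- tall_jar_r: Bystander: dark-capped spice jar, 43 mm across, 132 mm tall; origin at the centre of its underside.
- tall_jar_l: Bystander: dark-capped spice jar, 42 mm across, 130 mm tall; origin at the centre of its underside.
- mug: Bystander: white mug, 82 x 112 mm with its handle, 94 mm tall; origin at the centre of its underside.
- sauce_bottle: Bystander: tall amber sauce bottle, 44 mm across, 198 mm tall; origin at the centre of its underside.
- oil_bottle: Bystander: small oil bottle, 40 mm across, 146 mm tall; origin at the centre of its underside.
- crank: The whole crank; origin: centre of the hub's underside. Axes as crank_grip. Arm along -x: 24 mm wide, 26 to 36 mm above the underside, 125 mm long from the axis; knob near its end 26 mm across, 112 mm from the axis, top 72 mm up. Pocket teeth 6 mm wide, tips on a 30 mm circle, flat ends 4 mm above the underside; one gap between teeth lies along the arm, the others every 60 degrees.
- long_pin: The whole long pin: shank 12 mm across and 55 long, its lowest 9 mm tapered; 100 mm long in all, 0.09 kg. Origin at its tip, which stands on the range's top; z up the pin.
- kettle: Bystander, fixed: red kettle at the back left, 183 x 232 mm, 230 mm tall with its loop handle; origin at the centre of its underside.
There are look-alikes about, which are no part of the job. Leave any orange or red look-alike of the long_pin alone.

How it is judged:
On the way:
1. the crank is meshed and fully home on the mill (z of crank_grip in the frame of mill_seat between 0.06 and 0.069 m and horizontal distance between crank_grip and mill_seat below 0.006 m and angle between crank_grip's own z axis and vertical below 0.06 rad), for 0.2 s.
At the end, for the whole second after the job is handed in: The crank stands meshed and upright on the spindle, its hub within 4 mm of the mill's seat face and 6 mm of its axis; the hole in its arm is within 6 mm of the lug's hole; the long pin stands through both holes with its collar within 5 mm of the arm, and all is let go and at rest (all of step 1 and horizontal distance between crank_hole and lug_hole below 0.006 m and z of long_pin_grip in the frame of lug_hole between 0.03 and 0.047 m and horizontal distance between long_pin_grip and lug_hole below 0.01 m and angle between long_pin_grip's own z axis and vertical below 0.12 rad and linear speed of each of crank, long_pin below 0.02 m/s); the robot touches nothing.
It fails at once if a bystander is shoved by more than 40 mm or knocked over (distance of any of low_jar, small_jar, tall_jar_r, tall_jar_l, mug, sauce_bottle, oil_bottle from where it was at the start of the episode above 0.04 m or angle between any of low_jar, small_jar, tall_jar_r, tall_jar_l, mug, sauce_bottle, oil_bottle's own z axis and vertical above 0.5 rad).
It fails at once if the short pin is taken out of the rack (distance of short_pin_grip from where it was at the start of the episode above 0.025 m).
It also fails if it takes over 61 s, if anything falls off the work surface, if the arm or the gripper's body presses on something with over 40 N, if the wrist force passes 120 N, or if a joint passes its speed limit or range.

## Robot

A 6-joint arm with a two-finger parallel gripper is mounted at the origin on a cart in front of the work surface, level with it; the furniture and walls round the work are solid. World frame = base frame: x ahead of the robot, y to its left, z up, the work surface at z = 0. Lengths are in m, angles in rad, forces in N, time in s.
With the tool pointing down it reaches from about 0.35 to 1 m from the base axis. Payload 7.1 kg.
Tool frame: the origin (TCP) lies between the finger pads; the fingertips stand 22 mm ahead of it and the grasp point (between the pads) lies 3 mm ahead of it; z points along the fingers, y is the line along which they close (so a half turn about z gives the same grasp; the last joint's range is limited). The gripper opens to 85 mm and grips with 20 to 120 N. Pads are 22 mm wide; open, the fingers measure 114 mm over their backs; the gripper's body (76 mm by 85 mm) begins 54 mm behind the grasp point. The pads swing forward as they close: fully open they stand 13 mm farther back than shut.
Start: joints at [-1.297, 0.423, 1.63, -0, 1.089, -0.019], TCP at [0.18, -0.598, 0.253] pointing down, gripper open.
Joint ranges: [-3, 3], [-0.9, 2.11], [0.09, 2.58], [-1.31, 4.45], [0.11, 2.69], [-2.54, 2.54]. Speed limits (rad/s): [2.39, 2.39, 3.01, 3.14, 3.14, 3.14].

## Interface

Orientations are given as a rotation vector (axis times angle).
In Python, from rig import manip gives the robot as it stands. The module is installed in compiled form; this text tells all that it offers. Calls block until the motion is done:
- manip.move_to(position, orientation): joint-space move of the TCP to a pose.
- manip.servo_line(position, orientation=None, rate=0.15): straight line of the TCP; orientation=None keeps the orientation; rate is the mean speed in m/s.
- manip.set_joints(angles): joint-space move.
- manip.command_gripper(opening, f_grip=None): finger opening in m; f_grip is the grip in N (None keeps the last); returns when the fingers have stopped.
- manip.hold(seconds).
- manip.solve_ik(position, orientation): joint angles nearest the present ones, or None.
- manip.camera(name): name is "side" or "top" or "wrist"; returns a dict with "image" (400x640x3 uint8, red, green, blue), "fx", "fy", "cx", "cy" (pixels), "cam_to_world" (4x4, takes a point from camera to world coordinates); the wrist camera has in their place "mount" (4x4, takes a point from camera to tool coordinates, whose origin is the TCP and whose axes are the flange's). Camera axes: x right, y down, z forward; pixel columns grow to the right and rows downward; lengths in m; the calibration is good to about 2 mm. A picture is of the moment at which its call begins: read the wrist's pose just before it. There is no depth.
A pose or a line that the arm cannot do raises manip.IKError and nothing moves.
- manip.sign_off(): hands the job in; it is judged then, once.
Readings, each from a call of its own:
- manip.get_time(): time.
- manip.get_joint_positions(): joint angles.
- manip.get_joint_vel(): joint speeds.
- manip.get_tau(): joint torques, N m.
- manip.get_position(): TCP position.
- manip.get_ee_rot(): TCP orientation.
- manip.get_contact_force(): force on the tool from outside, world axes, zero at the start.
- manip.get_torque(): the same for the moment, N m.
- manip.get_width(): finger opening in m.
- manip.get_grip_force(): force on a finger pad.
Only numpy, scipy, OpenCV 4.12 (cv2) and the standard library are available. Lean on these libraries where they do the work, as an engineer would, in place of code of your own. Each camera call takes 0.05 s, during which the arm holds its last target. There are 200 camera calls.

## Working session

There is one attempt and no reset: what is moved stays moved. The work goes in short steps, each a Python script; the robot and the scene stay as the last script left them, time stands still between calls to the robot, and variables do not carry over. Pictures are saved under pics/ and viewed, at most 11 in all, crops included, and the job is handed in when it is done.

```bash
mkdir -p pics
cat > h.py <<'E'
import numpy as np, cv2
from rig import manip
from scipy.spatial.transform import Rotation as R
def snap(n,f,crop=None,s=1):
    p,r=np.array(manip.get_position()),np.array(manip.get_ee_rot())
    c=manip.camera(n); im=c["image"][:,:,::-1].copy()
    if n=="wrist":
        T=np.eye(4);T[:3,:3]=R.from_rotvec(r).as_matrix();T[:3,3]=p; T=T@np.array(c["mount"])
    else: T=np.array(c["cam_to_world"])
    np.savez("pics/"+f+".npz",T=T,k=[c["fx"],c["fy"],c["cx"],c["cy"]])
    cv2.imwrite("pics/"+f+".png",im); return im
def crop(f,x0,y0,x1,y1,s,o):
    im=cv2.imread("pics/"+f+".png")[y0:y1,x0:x1]; cv2.imwrite("pics/"+o+".png",cv2.resize(im,None,fx=s,fy=s,interpolation=cv2.INTER_CUBIC))
def ray(f,u,v):
    d=np.load("pics/"+f+".npz");fx,fy,cx,cy=d["k"];T=d["T"]
    return T[:3,3],T[:3,:3]@np.array([(u-cx)/fx,(v-cy)/fy,1])
def at(f,u,v,z):
    o,d=ray(f,u,v); return o+d*(z-o[2])/d[2]
def proj(f,P):
    d=np.load("pics/"+f+".npz");fx,fy,cx,cy=d["k"];T=d["T"]
    q=T[:3,:3].T@(np.asarray(P)-T[:3,3]); return np.array([fx*q[0]/q[2]+cx,fy*q[1]/q[2]+cy])
def tri(*obs):
    A=np.zeros((3,3));b=np.zeros(3)
    for f,u,v in obs:
        o,d=ray(f,u,v);d=d/np.linalg.norm(d);M=np.eye(3)-np.outer(d,d);A+=M;b+=M@o
    return np.linalg.solve(A,b)
E
python3 - <<'E'
from h import *
a=snap("top","top0");b=snap("side","side0");w=snap("wrist","w0")
for f in("top0","side0","w0"):
    d=np.load("pics/"+f+".npz");print(f,d["k"],d["T"].round(3).tolist())
print(manip.get_ee_rot(),manip.get_time(),manip.get_contact_force())
crop("top0",0,0,640,400,1.25,"top0b")
E
```

```text
top0 [474.778505   474.778505   324.22719711 189.07826262] [[-0.006, -0.988, 0.155, 0.39], [-1.0, 0.007, 0.003, 0.06], [-0.004, -0.155, -0.988, 1.286], [0.0, 0.0, 0.0, 1.0]]
side0 [455.30249534 455.30249534 323.09157828 199.72928517] [[0.929, -0.241, 0.28, 0.283], [-0.37, -0.621, 0.691, -0.58], [0.007, -0.746, -0.666, 0.733], [0.0, 0.0, 0.0, 1.0]]
w0 [284.46279897 284.46279897 323.53498514 199.75824045] [[0.288, -0.904, -0.316, 0.261], [-0.958, -0.273, -0.093, -0.574], [-0.002, 0.329, -0.944, 0.374], [0.0, 0.0, 0.0, 1.0]]
[-3.10677517e+00 -4.58173692e-01  2.35676570e-04] 0.15 [ 0.41145804 -0.37423465  0.04190855]
```

View pics/top0b.png

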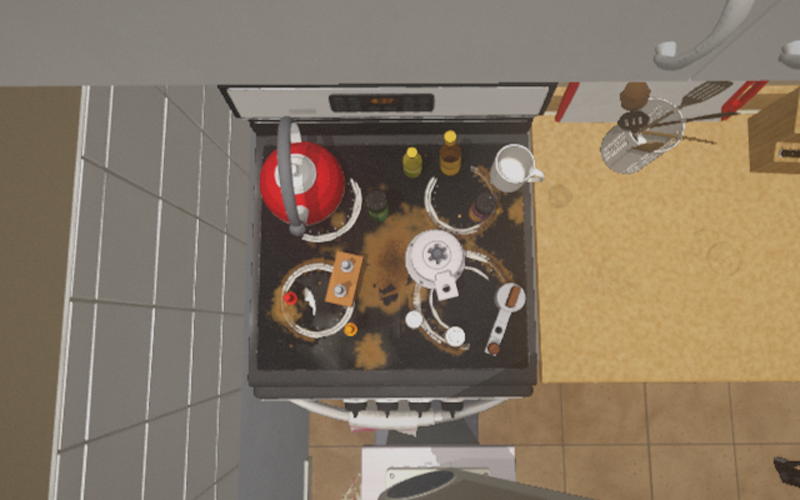

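View pics/side0.png

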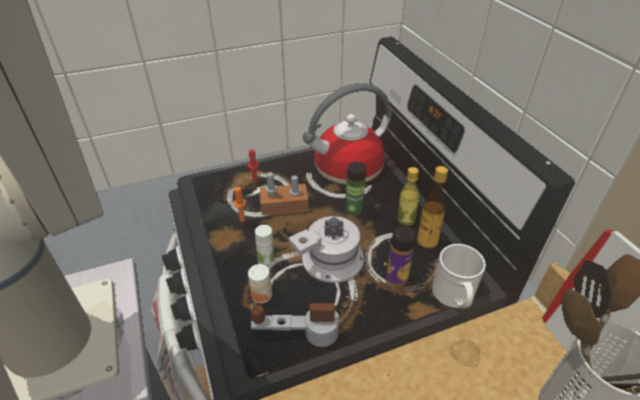

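Run:
```python
import cv2,numpy as np
t=cv2.imread("pics/top0.png");s=cv2.imread("pics/side0.png")
a=cv2.resize(t[175:290,315:430],(400,400),interpolation=3) # 3.478
b=cv2.resize(t[195:250,250:300],(200,220),interpolation=3)
a2=cv2.resize(s[160:220,230:320],(400,267),interpolation=3)  #4.444
a3=cv2.resize(s[205:355,240:375],(360,400),interpolation=3) #2.667
out=np.zeros((600,800,3),np.uint8);
out[:400,:400]=a;out[:400,400:760]=a3;out[400:600,:300]=a2[:200,:300];
b=cv2.resize(t[195:245,250:300],(200,200),interpolation=3);out[400:,310:510]=b
cv2.imwrite("pics/c1.png",out)
```

```text
(no output)
```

View pics/c1.png

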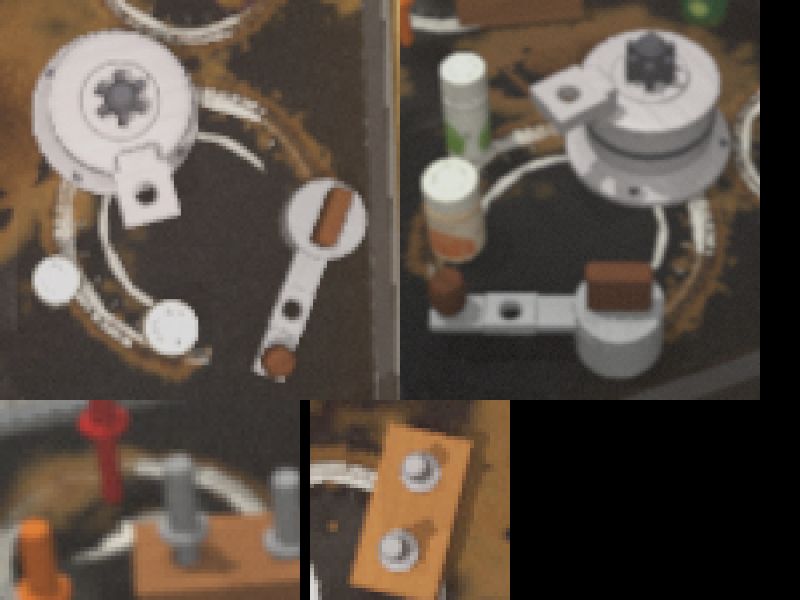

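Run:
```python
from h import *
np.set_printoptions(precision=4,suppress=True)
A=lambda u,v:(315+u/3.478,175+v/3.478); B=lambda u,v:(240+(u-400)/2.667,205+v/2.667)
for n,t,s,z in [("spindle",A(122,95),B(652,38),.114),("lug",A(146,194),B(568,93),.102),("grip",A(333,217),B(620,270),.08),("chole",A(291,309),B(511,310),.036),
 ("long",(271.75,231.25),(270.5,173.5),.1),("short",(277,212),(230+286/4.444,160+72/4.444),.085)]:
    print(n,at("top0",*t,z),at("side0",*s,z),tri(("top0",*t),("side0",*s)))
```

```text
spindle [0.5403 0.0001 0.114 ] [0.5434 0.0019 0.114 ] [ 0.5412 -0.0001  0.1163]
lug [ 0.4703 -0.0166  0.102 ] [ 0.4711 -0.0168  0.102 ] [ 0.4707 -0.0167  0.102 ]
grip [ 0.4542 -0.1537  0.08  ] [ 0.4562 -0.155   0.08  ] [ 0.4553 -0.1542  0.0791]
chole [ 0.3883 -0.1278  0.036 ] [ 0.3889 -0.1293  0.036 ] [ 0.3887 -0.1281  0.0343]
long [0.4706 0.1958 0.1   ] [0.4728 0.2015 0.1   ] [0.4707 0.1951 0.1053]
short [0.5204 0.1847 0.085 ] [0.5248 0.1911 0.085 ] [0.5211 0.1837 0.0913]
```

```bash
cat >> h.py <<'E'
def down(deg): return (R.from_euler("z",deg,degrees=True)*R.from_euler("x",np.pi)).as_rotvec()
E
python3 - <<'E'
from h import *
def go(*a):
    print(manip.solve_ik(*a)); manip.move_to(*a)
go([.455,-.154,.2],down(-21.4)); 
manip.hold(.2);snap("wrist","wc")
go([.541,0,.19],down(-1)); manip.hold(.2);snap("wrist","ws")
print(manip.get_time(),manip.get_position(),manip.get_joint_positions(),manip.get_contact_force())
for f,P in(("wc",[.4553,-.1542,.08]),("wc",[.3887,-.128,.036]),("ws",[.541,0,.114]),("ws",[.4707,-.0167,.102])):print(f,proj(f,P))
im=[cv2.imread("pics/%s.png"%f) for f in("wc","ws")]
cv2.imwrite("pics/c2.png",np.hstack([i[:,120:520] for i in im]))
E
```

```text
[-3.51134692e-01  2.89711782e-01  1.98538599e+00 -8.88178420e-16
  8.66494877e-01  1.59316209e+00]
[-2.19980773e-02  3.86594995e-01  1.86352725e+00 -4.44089210e-16
  8.91470413e-01  1.56625154e+00]
3.2917 [ 0.54064356 -0.00133089  0.19015803] [-2.44250516e-02  3.85877570e-01  1.86422688e+00 -1.22379377e-04
  8.91440090e-01  1.56629812e+00] [-0.74028104  0.40020381 -0.0311845 ]
wc [322.38043546 200.13416051]
wc [322.62995418 247.167532  ]
ws [320.98094936 218.76150388]
ws [342.14170293 287.29663074]
```

View pics/c2.png

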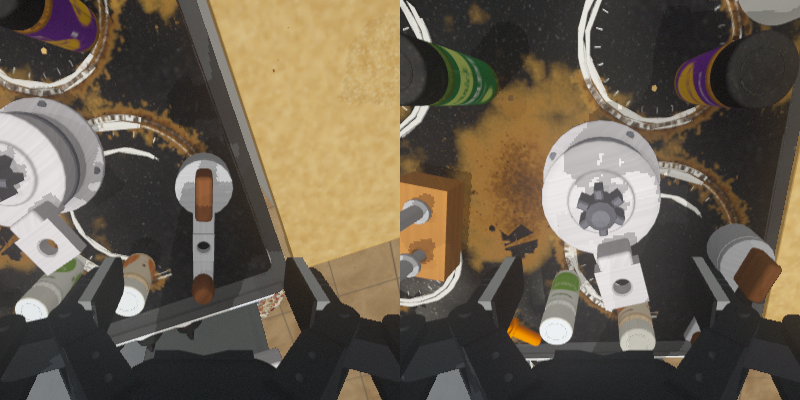

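Run:
```python
import cv2,numpy as np
a=cv2.imread("pics/ws.png");b=cv2.imread("pics/wc.png")
o=np.hstack([cv2.resize(a[175:245,287:357],(560,560),interpolation=3),cv2.resize(b[150:290,295:355],(240,560),interpolation=3)])
cv2.imwrite("pics/c3.png",o)
```

```text
(no output)
```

View pics/c3.png

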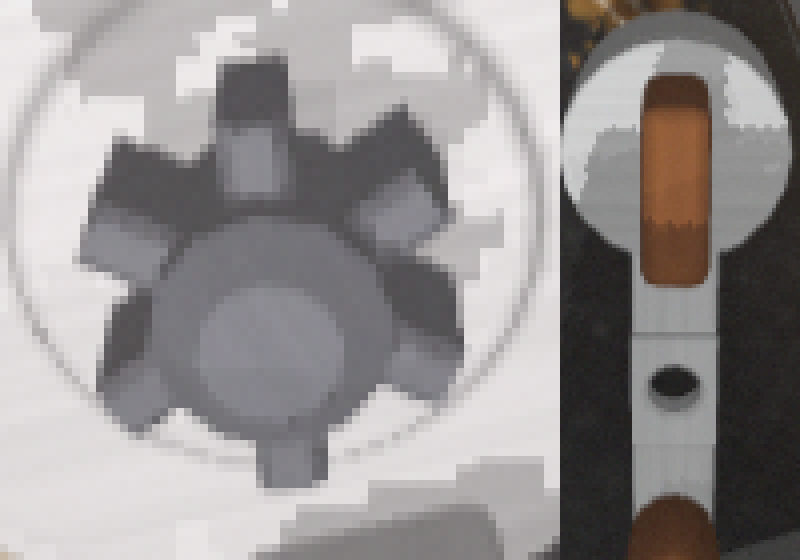

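Run:
```python
from h import *
from scipy.optimize import least_squares
np.set_printoptions(precision=4,suppress=True)
c=lambda u,v:np.array([287+u/8,175+v/8])-.0
T=[c(*p) for p in[(252,124),(90,233),(119,411),(291,486),(455,375),(431,191)]]
tip=c(270,353)
for z in(.1035,.101):
  f=lambda p:np.concatenate([proj("ws",[p[0]+.0195*np.cos(p[2]+k*np.pi/3),p[1]+.0195*np.sin(p[2]+k*np.pi/3),z])-T[k] for k in range(6)])
  s=least_squares(f,[.541,0,0.0],x_scale=[.01,.01,.1]);print(z,s.x[:2],np.degrees(s.x[2]),s.fun.round(1))
print("tip",at("ws",*tip,.114),"lug",at("ws",342,286.5,.102))
w=lambda u,v:(295+(u-560)/4,150+v/4)
print("bar",at("wc",*w(675.5,195),.08),"hub? hole",at("wc",*w(675,382),.036))
```

```text
0.1035 [ 0.5412 -0.    ] 5.455319970095936 [-0.4 -0.8 -0.2 -0.1 -0.3  0.4  0.6 -0.2 -0.2  0.4  0.5  0.4]
0.101 [0.5402 0.    ] 5.455169340398044 [-0.4 -0.5  0.1 -0.  -0.   0.2  0.6 -0.5 -0.5  0.3  0.2  0.5]
tip [0.5407 0.0002 0.114 ] lug [ 0.4715 -0.0166  0.102 ]
bar [ 0.456  -0.1559  0.08  ] hub? hole [ 0.3902 -0.1299  0.036 ]
```

```bash
cat >> h.py <<'E'
def st(t=""):
    print(t,"t%.1f"%manip.get_time(),np.round(manip.get_position(),4),"F",np.round(manip.get_contact_force(),1),"M",np.round(manip.get_torque(),2),"w%.4f"%manip.get_width())
E
python3 - <<'E'
from h import *
manip.move_to([.4565,-.156,.13],down(-21.5)); manip.servo_line([.4565,-.156,.0715],rate=.08); st("at")
manip.command_gripper(0.0,100); st("grip")
manip.servo_line([.4565,-.156,.22],rate=.15); st("lift")
manip.move_to([.541,0,.22],down(5.5)); manip.hold(.3);st("over"); snap("wrist","w4");snap("side","s4")
E
python3 - <<'E'
from h import *
a=cv2.imread("pics/w4.png");b=cv2.imread("pics/s4.png")
cv2.imwrite("pics/c4.png",np.hstack([a[:,120:520],cv2.resize(b[120:320,220:420],(400,400))]))
E
```

```text
at t5.0 [ 0.4568 -0.156   0.0717] F [ 0.6 -0.2  0.3] M [-0.02  0.01 -0.02] w0.0856
grip t5.6 [ 0.4567 -0.156   0.0717] F [-0.8  0.9  3. ] M [-0.03  0.13  0.06] w0.0146
lift t6.7 [ 0.4558 -0.1557  0.2191] F [-0.1 -0.  -4.2] M [-0.01 -0.04 -0.03] w0.0146
over t7.8 [ 0.5408 -0.0009  0.22  ] F [ 0.3  0.3 -4.4] M [ 0.05 -0.05  0.  ] w0.0143
```

View pics/c4.png

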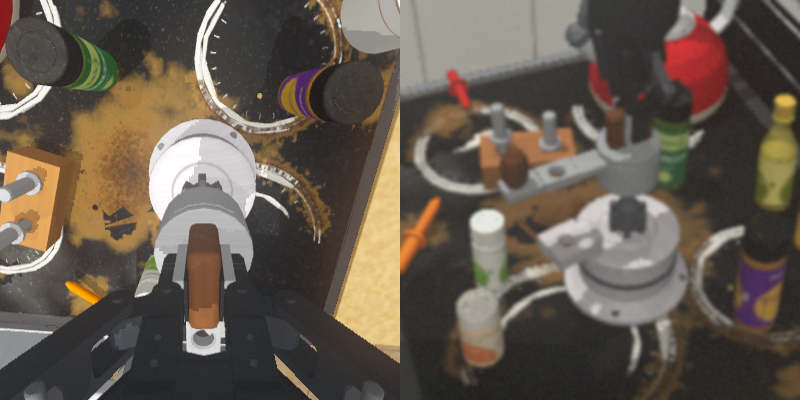

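Run:
```python
from h import *
manip.servo_line([.541,0,.18],down(5.5),rate=.12); st()
z=.18
while z>.1521:
    z-=.003; manip.servo_line([.541,0,z],down(5.5),rate=.05); F=np.array(manip.get_contact_force())
    if F[2]>12 or np.hypot(*F[:2])>15: break
manip.hold(.2);st("end z%.3f"%z)
```

```text
t8.4 [ 5.410e-01 -1.000e-04  1.799e-01] F [ 0.6 -0.2 -4.5] M [-0.05 -0.07  0.04] w0.0147
end z0.150 t11.1 [5.415e-01 2.000e-04 1.516e-01] F [-1.   3.5 11.6] M [ 0.33  0.27 -0.01] w0.0147
```

Run:
```python
from h import *
for a in(7.5,9.5,11.5,13.5):
    manip.move_to([.541,0,.1515],down(a))
manip.hold(.2);st("turned")
manip.command_gripper(.06); st("open")
manip.servo_line([.541,0,.24],rate=.2)
manip.move_to([.52,0,.25],down(13.5)); manip.hold(.3);st();snap("wrist","w5");snap("top","t5")
print(proj("w5",[.4713,-.0167,.116]),proj("t5",[.4713,-.0167,.116]),proj("w5",[.541,0,.16]))
a=cv2.imread("pics/w5.png");b=cv2.imread("pics/t5.png")
cv2.imwrite("pics/c5.png",np.hstack([cv2.resize(a[180:320,250:390],(400,400)),cv2.resize(b[170:270,310:410],(400,400),interpolation=3)]))
```

```text
turned t12.3 [5.420e-01 3.000e-04 1.518e-01] F [ 4.9  3.5 -0.9] M [ 0.74 -0.93 -0.09] w0.0148
open t12.8 [ 5.408e-01 -1.000e-04  1.514e-01] F [ 0.   0.2 -0.8] M [0.04 0.01 0.01] w0.0601
 t13.9 [0.5202 0.     0.2494] F [ 0.3  0.1 -0.1] M [-0.03  0.   -0.02] w0.0596
[328.22407836 243.93980611] [357.35788952 229.98010094] [329.54799026 188.24904825]
```

View pics/c5.png

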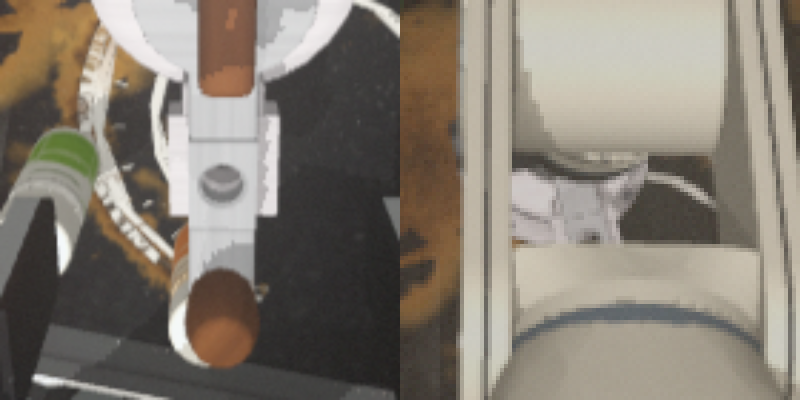

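Run:
```python
from h import *
manip.command_gripper(.04)
manip.move_to([.471,.195,.21],down(-13)); manip.hold(.3);st();snap("wrist","w6")
print(manip.get_joint_positions())
for P in([.4707,.1955,.1],[.5207,.184,.085]):print(proj("w6",P))
a=cv2.imread("pics/w6.png")
cv2.imwrite("pics/c6.png",cv2.resize(a[120:320,190:450],None,fx=3,fy=3,interpolation=3))
```

```text
t15.5 [0.4715 0.1942 0.2102] F [-0.3 -0.3  0.3] M [-0.07 -0.   -0.03] w0.0399
[ 3.67687744e-01  3.14635805e-01  1.91666240e+00 -2.97824057e-05
  9.09989564e-01  2.16653938e+00]
[321.64155818 205.11000404]
[321.46231232 142.87079825]
```

View pics/c6.png

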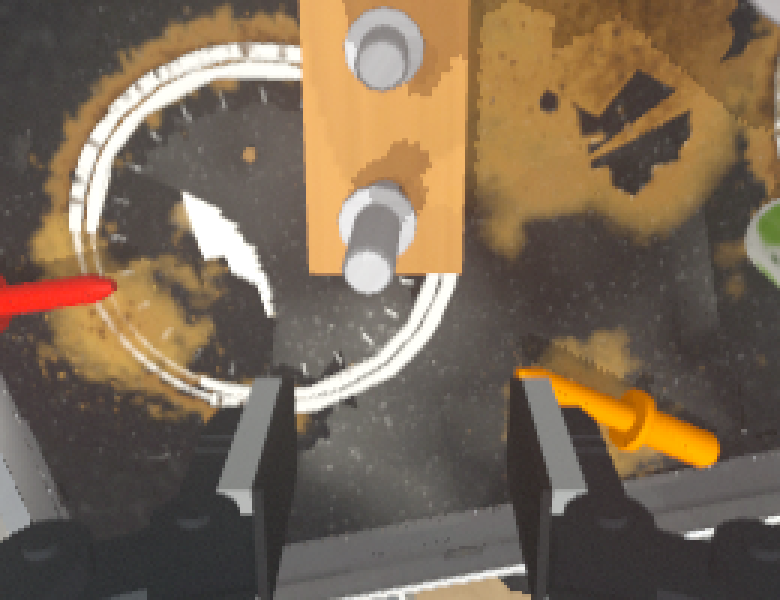

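Run:
```python
from h import *
t=at("w6",312.7,210.7,.1);s=at("w6",316.7,141.7,.085);c=at("w6",315.7,194.3,.06);g=(t*.7+.3*c)
print(t,c,s, manip.get_position())
x,y=t[:2]*.6+c[:2]*.4
manip.move_to([x,y,.15],down(-13)); manip.servo_line([x,y,.088],rate=.1); st("at")
manip.command_gripper(0.0,60); manip.hold(.2); st("grip")
manip.servo_line([x,y,.22],rate=.15); st("lift")
manip.move_to([.455,0.05,.25],down(13.5))
manip.move_to([.4713,-.0165,.22],down(13.5)); manip.hold(.3); st("over"); snap("wrist","w7");snap("side","s7")
a=cv2.imread("pics/w7.png");b=cv2.imread("pics/s7.png")
cv2.imwrite("pics/c7.png",np.hstack([cv2.resize(a[200:400,220:420],(400,400)),cv2.resize(b[140:290,220:370],(400,400),interpolation=3)]))
print([proj("s7",[.4713,-.0165,.223-.083-.003]),proj("s7",[.4713,-.0165,.116])])
```

```text
[0.46740731 0.20428908 0.1       ] [0.46896152 0.20230888 0.06      ] [0.52258975 0.18774184 0.085     ] [0.47137415 0.19432121 0.21016383]
at t16.6 [0.4685 0.2037 0.0886] F [ 0.3 -0.4 -0.4] M [-0.03  0.04  0.06] w0.0400
grip t17.2 [0.4685 0.2035 0.0887] F [-1.  -2.7  6.1] M [-0.35  0.06 -0.02] w0.0143
lift t18.2 [0.4674 0.2033 0.2192] F [-0.3  1.2 -1.1] M [-0.01  0.01 -0.05] w0.0146
over t19.7 [ 0.4715 -0.0156  0.2204] F [ 0.1 -0.5 -1. ] M [ 0.01 -0.03  0.  ] w0.0145
[array([302.59128217, 226.68990839]), array([302.84744308, 234.60445745])]
```

View pics/c7.png

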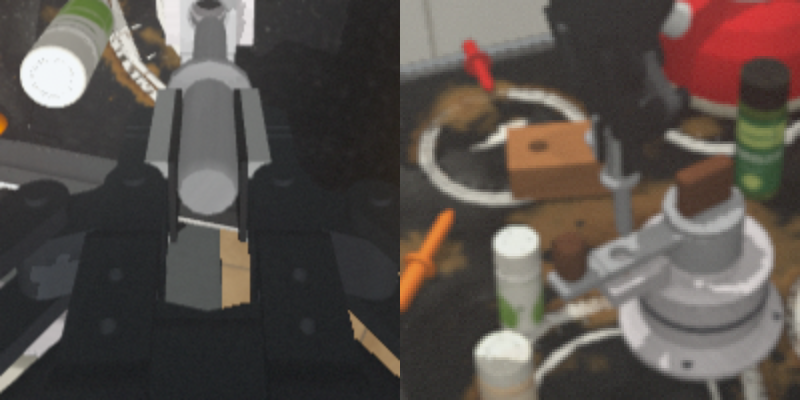

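Run:
```python
from h import *
a=cv2.imread("pics/w7.png");b=cv2.imread("pics/s7.png")
cv2.imwrite("pics/c8.png",np.hstack([cv2.resize(a[180:260,285:365],(400,400),interpolation=3),cv2.resize(b[200:250,280:330],(400,400),interpolation=3)]))
P=[.4715,-.0156,.1317]
print((proj("w7",P)-[285,180])*5,(proj("w7",[.4713,-.0165,.116])-[285,180])*5,(proj("s7",P)-[280,200])*8+[400,0],(proj("s7",[.4713,-.0165,.116])-[280,200])*8+[400,0])
```

```text
[191.15164186 165.26575973] [196.18950308 132.90171377] [580.75078912 226.88917634] [582.77954461 276.83565962]
```

View pics/c8.png

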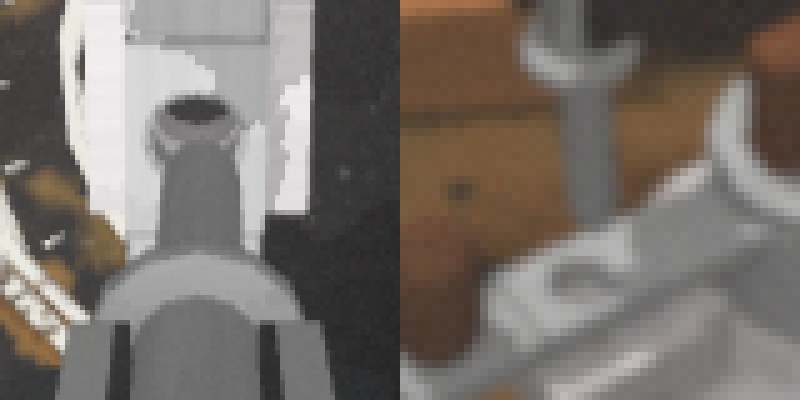

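Run:
```python
from h import *
np.set_printoptions(precision=4,suppress=True)
w=(285+203/5,180+152/5);s=(280+197/8,200+218/8)
print(tri(("w7",*w),("s7",*s)),at("w7",*w,.132),at("s7",*s,.132))
h=(285+196/5,180+131/5);hs=(280+183/8,200+276/8);print("hole",at("w7",*h,.116),at("s7",*hs,.116))
P=np.array([.4715,-.0156,.1317])
print((proj("s7",P+[0,0,.055])-[280,200])*8+[400,0],(proj("w7",P+[0,0,.057])-[285,180])*5)
```

```text
[ 0.4751 -0.0167  0.1343] [ 0.4742 -0.0169  0.132 ] [ 0.4759 -0.0145  0.132 ]
hole [ 0.4716 -0.0164  0.116 ] [ 0.4714 -0.0163  0.116 ]
[575.0757  52.1267] [190.4261 341.1122]
```

Run:
```python
from h import *
a=R.from_rotvec(np.radians(2.4)*np.array([-np.sin(np.radians(13.5)),np.cos(np.radians(13.5)),0]))
q=(a*R.from_rotvec(down(13.5))).as_rotvec()
manip.servo_line([.4715,-.0166,.22],q,rate=.05);manip.hold(.3);st()
z=.22
while z>.1495:
    z-=.003; manip.servo_line([.4715,-.0166,z],q,rate=.04); F=np.array(manip.get_contact_force())
    if F[2]>10 or np.hypot(*F[:2])>12: break
manip.hold(.2);st("end z%.3f"%z);snap("wrist","w9");snap("side","s9")
```

```text
t20.3 [ 0.4713 -0.0166  0.22  ] F [ 1.1  0.2 -0.9] M [ 0.05 -0.01  0.  ] w0.0148
end z0.148 t26.5 [ 0.4709 -0.0166  0.1482] F [-2.6 -1.1  6. ] M [-0.05  0.55 -0.05] w0.0139
```

Run:
```python
from h import *
manip.command_gripper(.04);st("open")
manip.servo_line([.4715,-.0166,.24],rate=.15); manip.move_to([.44,-.25,.3],down(13.5)); manip.hold(.4);st()
snap("side","s10");snap("top","t10")
b=cv2.imread("pics/s10.png");t=cv2.imread("pics/t10.png")
f=lambda i:cv2.resize(i,(400,400),interpolation=3)
cv2.imwrite("pics/c9.png",np.hstack([f(b[180:280,270:370]),f(t[170:270,310:410])]))
for z in(.102+.002,.116,.161):print((proj("s10",[.4714,-.0165,z])-[270,180])*4,(proj("t10",[.4714,-.0165,z])-[310,170])*4+[400,0])
```

```text
open t27.0 [ 0.4716 -0.0166  0.1479] F [-0.6  0.  -0.6] M [ 0.02 -0.03 -0.05] w0.0397
 t29.1 [ 0.4402 -0.2494  0.2999] F [-0.6  0.3 -0.2] M [0.03 0.05 0.01] w0.0403
[132.15941674 235.99030089] [587.85950817 241.10495887]
[131.59073571 218.36173111] [589.10359057 239.75965434]
[129.35982333 149.20557447] [594.0027179  234.46191986]
```

View pics/c9.png

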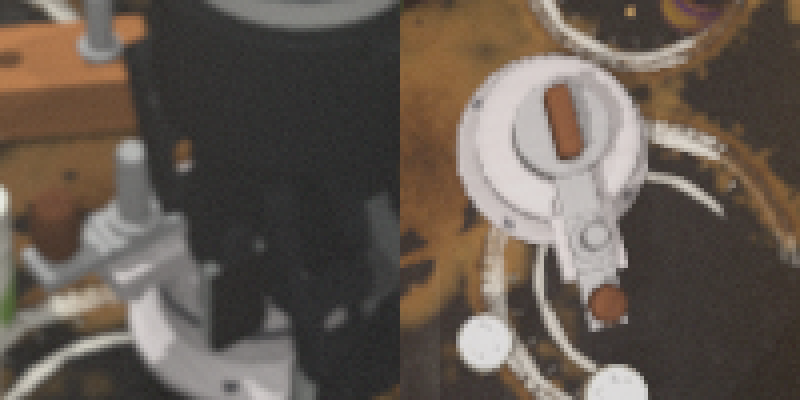

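The side view shows the pin top at crop (130,148), against (129,149) predicted for fully home. The collar lies on the arm and the gripper is clear, so I'm handing the job in.

```bash
python3 -c "
from rig import manip
print(manip.sign_off())"
```

```text
the job is handed in; nothing more can be done
None
```

The crank is meshed and home on the mill, swung over the lug and locked with the long pin fully down, and the job is handed in at about 29 s; sign-off returned no verdict, so the success reading rests on my last camera check.

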